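# Lay out the candle gift set on the display plank

### The arm

A 6-joint arm with a two-finger parallel gripper is mounted at the origin on the work surface. World frame = base frame: x ahead of the robot, y to its left, z up, the work surface at z = 0. Lengths are in m, angles in rad, forces in N, time in s.
With the tool pointing down it reaches from about 0.275 to 1 m from the base axis. Payload 8.4 kg.
Tool frame: the origin (TCP) lies at the very end of the fingers, on their centre line; the grasp point (between the pads) lies 19 mm behind it; z points along the fingers, y is the line along which they close (so a half turn about z gives the same grasp; the last joint's range is limited). The gripper opens to 85 mm and grips with 20 to 120 N. Pads are 22 mm wide; open, the fingers measure 114 mm over their backs; the gripper's body (76 mm by 85 mm) begins 54 mm behind the grasp point. The pads swing forward as they close: fully open they stand 13 mm farther back than shut.
Start: joints at [1.294, 0.353, 1.633, -0, 1.155, -0.002], TCP at [0.17, 0.602, 0.231] pointing down, gripper open.
Joint ranges: [-2.63, 2.63], [-0.92, 2.1], [0.06, 2.66], [-1.3, 4.44], [0, 2.69], [-3.02, 3.02]. Speed limits (rad/s): [2.22, 2.22, 2.79, 3.14, 3.14, 3.14].

### API

Orientations are given as a rotation vector (axis times angle).
In Python, from bench import * gives the robot as it stands.
- The arm moves only by the tool drive_tool, never from a script. Its argument "rows" is a list of rows, each a list of 3 entries, a list of its own where there are three numbers: the gripper command: -1 is shut, 1 is fully open, values between are in proportion, then the shift along the tool's x, y, z each as a share of 0.05 m, from -1 to 1, then the turn, a rotation vector about the tool's x, y, z each as a share of 0.1 rad, from -1 to 1. A call has 1 to 5 rows; each row shifts and turns the commanded pose from where the row before left it, along the tool's axes as they then stand; what a row does not reach is not made up. A row lasts 1/10 s, in which the tool goes at most 50 mm and 8.59 degrees, less where a joint would pass 70% of its speed; a pose out of reach is approached as far as the arm can. A call with a number of a shift or a turn outside -1 to 1 is refused whole. A call with a gripper value outside its range is refused whole. The fingers move at their own pace and stop on an object; "squeeze" is the grip in N (left out, the last holds). Time passes only in rows, so rows that do not move let the fingers close. It gives the time, the measured TCP pose, the force, the opening and the grip force at its end, in the units of the state.
- sense(): the state, without advancing time (a new reading comes with each control period).
- camera(name): name is "scene" or "top" or "wrist"; returns a dict with "image" (400x640x3 uint8, red, green, blue), "intrinsics" (3x3 intrinsics, pixels), "k1" (the pictures are not rectified: a ray, as slopes to the right and down, at radius r is drawn at 1 + k1 r^2 times it, then the intrinsics apply), "world_to_cam" (4x4, takes a point from world to camera coordinates); the wrist camera has in their place "T_tool_cam" (4x4, takes a point from camera to tool coordinates, whose origin is the TCP and whose axes are the flange's). Camera axes: x right, y down, z forward; pixel columns grow to the right and rows downward; lengths in m; the calibration is good to about 2 mm. A picture is of the moment at which its call begins: read the wrist's pose just before it. There is no depth.
- job_done(): hands the job in; it is judged then, once.
The state is a dict: "time_s": time; "joint_positions": joint angles; "joint_vel": joint speeds; "joint_torque": joint torques, N m; "eef_pos": TCP position; "tool_rot": TCP orientation; "contact_force": force on the tool from outside, world axes, zero at the start; "wrist_torque": the same for the moment, N m; "grip_width": opening from 0.0 (shut) to 1.0 (fully open); "grasp_force": force on a finger pad.
Only numpy, scipy, OpenCV 4.12 (cv2) and the standard library are available. Lean on these libraries where they do the work, as an engineer would, in place of code of your own. Each camera call takes 0.05 s, during which the arm holds its last target. There are 200 camera calls.

### The job

Lay out the gift set on the dark display plank: stand the pillar candle on the middle of the square coaster, the jar candle on the middle of the round coaster, and the candle tin on the plank exactly half-way between the two coasters. Then put the wooden lid centred on top of the jar, and lay the matchbox flat and centred on top of the tin, lengthways along the plank. Keep the candles and the tin upright throughout and do not disturb the steel jug or the wick spool.

Things in the scene. Friction and masses are not known exactly. Their poses are not given: they have to be found in the camera images.
- pillar_mid (a point): Centre (half-way up) of the loose pillar candle: a bare, cream wax cylinder, 50 mm diameter, 75 mm tall, with a 10 mm soft-looking wick on top (seen only, touches nothing). z axis up along the candle. It stands on the bench at the start; about 0.14 kg.
- jar_mid (a point): Centre (half-way up) of the loose jar candle: an open amber glass tumbler, straight-sided, 60 mm outer diameter, 72 mm tall, 4 mm wall, filled with cream wax to 20 mm below its rim. z axis up. It stands on the bench; about 0.25 kg.
- tin_mid (a point): Centre (half-way up) of the loose closed candle tin: a flat, plain aluminium cylinder, 57 mm diameter (58 mm round its cover band), 38 mm tall, flat top. z axis up. It stands on the bench; about 0.11 kg.
- lid_knob (a point): Centre of the knob of the loose wooden lid, the place to grip it. The lid is a flat wooden disc, 62 mm diameter and 10 mm thick, with a round wooden knob in the middle, 22 mm diameter, rising 24 mm above the disc (34 mm tall overall). This point is on the axis, 22 mm above the lid's underside, 12 mm above the disc. The underside is flat: it rests on the jar's rim without a plug. It lies on the bench knob up; z axis up; about 0.035 kg.
- matchbox_mid (a point): Centre (half-way up) of the loose matchbox: a brown card box lying flat, 36 mm along its x axis, 54 mm along its y axis (its length), 16 mm tall (z axis up), with a pale label on top and dark striking strips on the two long sides. About 0.03 kg.
- plank: The dark wooden display plank, fixed to the bench: 120 mm along its x axis, 340 mm along its y axis (its length, which lies roughly across in front of the robot), 18 mm thick. Its origin is the middle of its underside on the bench, exactly half-way between the two coasters; its top is 18 mm above that. It bears two cork coasters, one towards each end, their centres 115 mm from its middle along its y axis; which coaster is at which end varies.
- coaster_round: Round cork coaster, 90 mm diameter, 5 mm thick, fixed on top of the plank. Origin: centre of its underside, 18 mm above the bench; its top is 23 mm above the bench.
- coaster_square: Square cork coaster, 90 by 90 mm, 5 mm thick, fixed on top of the plank. Origin: centre of its underside, 18 mm above the bench; its top is 23 mm above the bench.
- jug_mid (a point): Bystander, leave alone: a steel pouring jug standing beyond the plank, about 104 mm diameter and 130 mm tall, with a handle that reaches 96 mm from its axis (on the far side) and a short pouring lip that reaches 68 mm (towards the robot). The point is on its axis, half-way up.
- spool_mid (a point): Bystander, leave alone: a wooden spool of wick standing on end beyond the plank, 70 mm diameter, 60 mm tall. The point is its centre.
Mind the look-alikes: they are no part of the job. There is more than one size of the part that bears matchbox_mid; the job needs the largest. What is shaped like the part that bears tin_mid but yellow is not meant.

How it is judged:
At the end, for the whole second after the job is handed in: Pillar on the square and jar on the round coaster, each within 15 mm of its centre; tin within 15 mm of the plank's middle; lid flat on the jar within 10 mm; matchbox flat on the tin within 12 mm, its length within 17 degrees of the plank's; all upright, released and at rest (horizontal distance between pillar_mid and coaster_square below 0.015 m and angle between each of pillar_mid, jar_mid, tin_mid, lid_knob, matchbox_mid's own z axis and vertical below 0.12 rad and z of pillar_mid in the frame of coaster_square between 0.0365 and 0.0485 m and horizontal distance between jar_mid and coaster_round below 0.015 m and z of jar_mid in the frame of coaster_round between 0.035 and 0.047 m and horizontal distance between tin_mid and plank below 0.015 m and z of tin_mid in the frame of plank between 0.031 and 0.043 m and horizontal distance between lid_knob and jar_mid below 0.01 m and z of lid_knob in the frame of jar_mid between 0.052 and 0.064 m and horizontal distance between matchbox_mid and tin_mid below 0.012 m and z of matchbox_mid in the frame of tin_mid between 0.021 and 0.033 m and angle between the y axis of matchbox_mid and the y axis of plank, either way round below 0.3 rad and linear speed of each of pillar, jar, tin, lid, matchbox below 0.02 m/s); the robot touches nothing.
It fails at once if the pouring jug is knocked or shifted by more than 20 mm (distance of jug_mid from where it was at the start of the episode above 0.02 m).
It fails at once if the wick spool is knocked or shifted by more than 20 mm (distance of spool_mid from where it was at the start of the episode above 0.02 m).
It fails at once if the pillar candle is tipped (leans more than 40 degrees) (angle between pillar_mid's own z axis and vertical above 0.7 rad).
It fails at once if the jar candle is tipped (leans more than 40 degrees) (angle between jar_mid's own z axis and vertical above 0.7 rad).
It fails at once if the candle tin is tipped (leans more than 40 degrees) (angle between tin_mid's own z axis and vertical above 0.7 rad).
It also fails if it takes over 134 s, if anything falls off the work surface, if the arm or the gripper's body presses on something with over 40 N, if the wrist force passes 120 N, or if a joint passes its speed limit or range.

## Working session

There is one attempt and no reset: what is moved stays moved. The work goes in short steps, Python scripts to look and compute and a tool call to move; the robot and the scene stay as the last step left them, time stands still between calls to the robot, and variables do not carry over. Pictures are saved under pics/ and viewed, at most 14 in all, crops included, and the job is handed in when it is done.

Besides the shell and the picture viewer there is one more tool, called after ">>>" by a JSON object that holds its "op" and its "data", one argument or row to a line. drive_tool: Moves the arm, as the interface text tells. Its arguments: {"type":"object","properties":{"rows":{"type":"array","items":{"type":"array"}},"squeeze":{"type":"number"}},"required":["rows"]}

```bash
ls; mkdir -p pics; cat > h.py <<'E'
from bench import *
import numpy as np, cv2
def grab(n,f=None):
    c=camera(n)
    if f: cv2.imwrite('pics/'+f,c['image'][:,:,::-1])
    return c
def ray(c,u,v,s=None):
    K=np.array(c['intrinsics']);k=c['k1']
    xd=np.array([(u-K[0,2])/K[0,0],(v-K[1,2])/K[1,1]]);x=xd.copy()
    for _ in range(20): x=xd/(1+k*(x@x))
    d=np.array([x[0],x[1],1.])
    if 'world_to_cam' in c: T=np.linalg.inv(np.array(c['world_to_cam']))
    else:
        W=np.eye(4);W[:3,:3]=cv2.Rodrigues(np.array(s['tool_rot'],float))[0];W[:3,3]=s['eef_pos'];T=W@np.array(c['T_tool_cam'])
    return T[:3,3],T[:3,:3]@d
def onz(c,u,v,z,s=None):
    o,d=ray(c,u,v,s);return o+d*(z-o[2])/d[2]
def proj(c,p):
    K=np.array(c['intrinsics']);q=(np.array(c['world_to_cam'])@np.r_[p,1])[:3];x=q[:2]/q[2];x=x*(1+c['k1']*(x@x))
    return K[:2,:2]@x+K[:2,2]
E
python3 - <<'E'
from h import *
s=sense();print(s)
for n in('top','scene'):
    c=grab(n,n+'0.png');print(n,c['intrinsics'],c['k1'],np.round(c['world_to_cam'],3))
E
```

```text
pics
{'time_s': 0.0, 'joint_positions': array([ 1.29361560e+00,  3.53653583e-01,  1.63413325e+00,  3.98370984e-05,
        1.15521181e+00, -2.41119953e-03]), 'joint_vel': array([-0.00020654,  0.00048512,  0.00084453,  0.00037292,  0.00049799,
        0.0031462 ]), 'joint_torque': array([-2.77508334e-03, -6.05245471e+01, -3.42074203e+01, -2.88915935e-04,
        9.01569292e-03, -2.71289440e-05]), 'eef_pos': array([0.16944156, 0.60109463, 0.23055867]), 'tool_rot': array([-4.30243706e-01, -3.11175713e+00,  2.17884484e-03]), 'contact_force': array([-0.49498271, -0.13238523, -0.20807165]), 'wrist_torque': array([-0.00996388, -0.02271542,  0.01671532]), 'grasp_force': 0.0, 'grip_width': 1.0027747310376087}
top [[442.90337686   0.         321.11027356]
 [  0.         442.90337686 203.29396906]
 [  0.           0.           1.        ]] -0.014689028857448692 [[ 0.027 -0.999  0.021 -0.022]
 [-0.982 -0.03  -0.187  0.521]
 [ 0.188 -0.016 -0.982  0.956]
 [ 0.     0.     0.     1.   ]]
scene [[507.45196453   0.         324.523433  ]
 [  0.         507.45196453 202.11341412]
 [  0.           0.           1.        ]] -0.0098848806558504 [[ 0.39   0.92  -0.024 -0.213]
 [ 0.51  -0.238 -0.826 -0.219]
 [-0.766  0.31  -0.563  1.804]
 [ 0.     0.     0.     1.   ]]
```

View pics/top0.png

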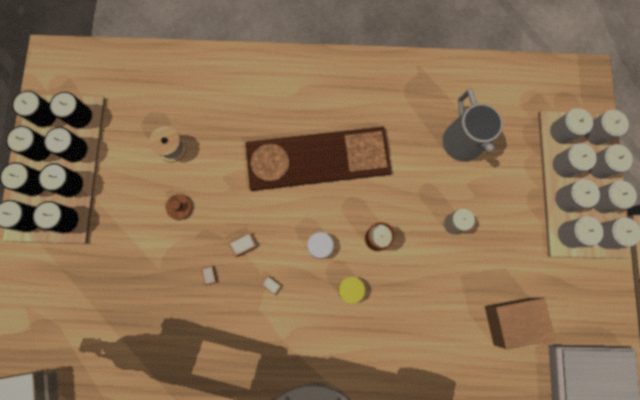

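View pics/scene0.png

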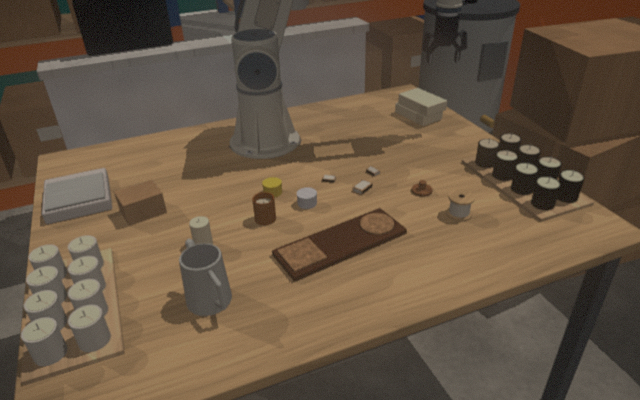

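Top view candidates:
- **Matchboxes:** (243,244) is the largest. (209,275) and (272,285) are smaller look-alikes.
- **Tins:** silver at (320,245). The yellow one at (352,290) is not meant.
- **Pillar:** the loose one at (462,220). The ones on the right tray are look-alikes.
- **Jar:** (380,236). The left tray holds dark jars.
- **Lid:** (179,206), with the spool near it at (166,145).
- **Plank:** around (318,158), with the round coaster at (269,161) and the square one at (367,151).
- **Jug:** (472,130).

Next I'll measure these with masks and check the choice in one crop.

```bash
python3 - <<'E'
from h import *
c=grab('top');im=c['image'];hsv=cv2.cvtColor(im,cv2.COLOR_RGB2HSV);np.save('top0.npy',im)
for n,(u,v) in dict(wood=(300,220),plank=(318,170),round=(269,161),sq=(367,151),lid=(179,206),box=(243,242),tin=(320,245),jarwax=(381,235),jaredge=(369,238),pil=(463,219),pilside=(458,229),spool=(160,140),shadow=(330,255)).items(): print(n,im[v,u],hsv[v,u])
x0,y0,x1,y1=150,120,500,310
cr=cv2.resize(im[y0:y1,x0:x1],None,fx=800/350,fy=800/350,interpolation=cv2.INTER_CUBIC)
cv2.imwrite('pics/crop.png',cr[:,:,::-1])
E
```

```text
wood [165 131  89] [ 17 117 165]
plank [64 34 24] [  8 159  64]
round [149 105  72] [ 13 132 149]
sq [150 107  74] [ 13 129 150]
lid [86 50 34] [  9 154  86]
box [171 168 153] [ 25  27 171]
tin [172 170 167] [ 18   7 172]
jarwax [160 153 133] [ 22  43 160]
jaredge [105  64  42] [ 10 153 105]
pil [160 156 134] [ 25  41 160]
pilside [111 102  88] [ 18  53 111]
spool [136 103  72] [ 15 120 136]
shadow [117  94  71] [ 15 100 117]
```

View pics/crop.png

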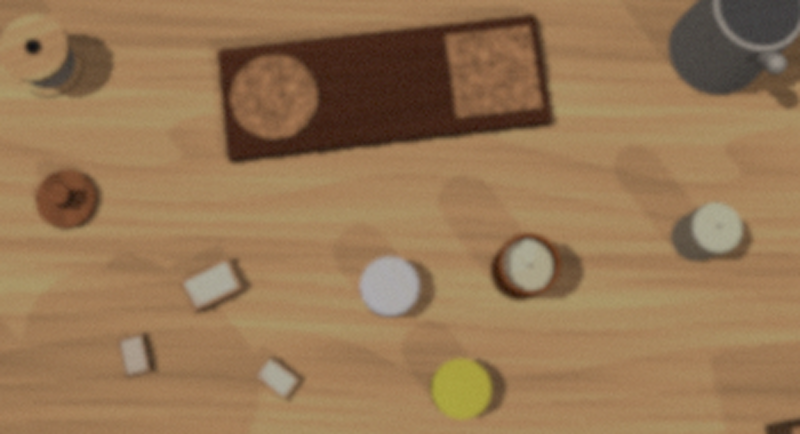

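The crop confirms the choices: the largest matchbox at (243,244), the silver tin at (320,245), the jar with the amber ring at (380,236), the loose pillar at (463,219) and the lid at (179,206). Next I'll compute positions.

```bash
cat >> h.py <<'E'
def blobs(m,amin=30):
    cs,_=cv2.findContours(m.astype(np.uint8)*255,cv2.RETR_EXTERNAL,cv2.CHAIN_APPROX_NONE)
    return [k for k in cs if cv2.contourArea(k)>amin]
def near(m,u,v,amin=30):
    return min(blobs(m,amin),key=lambda k:np.hypot(*(k[:,0].mean(0)-[u,v])))
def wcont(c,k,z,s=None): return np.array([onz(c,float(p[0]),float(p[1]),z,s)[:2] for p in k[:,0]],np.float32)
E
python3 - <<'E'
from h import *
c=grab('top');im=c['image'];hsv=cv2.cvtColor(im,cv2.COLOR_RGB2HSV);H,S,V=[hsv[...,i].astype(int) for i in range(3)]
print('cam',-np.array(c['world_to_cam'])[:3,:3].T@np.array(c['world_to_cam'])[:3,3])
white=(S<75)&(V>125)
for n,u,v,z in(('pillar',463,219,.075),('jarwax',381,236,.052),('tin',320,245,.038),('box',243,243,.016)):
    k=near(white,u,v);w=wcont(c,k,z);(x,y),r=cv2.minEnclosingCircle(w);e=cv2.minAreaRect(w)
    print(n,np.round([x,y,r*2],4),'rect',np.round(e[0],4),np.round(e[1],4),round(e[2],1))
k=near((V<110)&(S>110),179,206);w=wcont(c,k,.010);print('lid',cv2.minEnclosingCircle(w))
k=near((V<115)&(S>110),378,237);w=wcont(c,k,.04);print('jar',cv2.minEnclosingCircle(w))
k=near(V<90,318,165,2000);w=wcont(c,k,.018);e=cv2.minAreaRect(w);print('plank',e)
reg=np.zeros_like(V,np.uint8);cv2.drawContours(reg,[k],-1,1,-1)
for n,u,v in(('round',269,161),('sq',367,151)):
    k=near((reg>0)&(V>100),u,v,100);w=wcont(c,k,.023);e=cv2.minAreaRect(w);print(n,cv2.minEnclosingCircle(w),e)
E
```

```text
cam [0.33301285 0.00893687 1.03652323]
pillar [ 0.4911 -0.3219  0.0505] rect [ 0.49   -0.3224] [0.0469 0.0475] 88.3
jarwax [ 0.4519 -0.1427  0.049 ] rect [ 0.4523 -0.1436] [0.0478 0.0438] 27.8
tin [ 0.4283 -0.007   0.0613] rect [ 0.4281 -0.007 ] [0.0587 0.0587] 1.7
box [0.4277 0.1721 0.0512] rect [0.427  0.1726] [0.0292 0.0477] 28.6
lid ((0.5097371935844421, 0.3120180666446686), 0.025580070912837982)
jar ((0.4500267803668976, -0.15149220824241638), 0.04451482743024826)
plank ((0.6375453472137451, 0.0020955801010131836), (0.12070269882678986, 0.33862772583961487), 8.72910213470459)
round ((0.6229010224342346, 0.11807313561439514), 0.046046774834394455) ((0.6227129101753235, 0.11772812157869339), (0.08850367367267609, 0.08756756782531738), 2.3343665599823)
sq ((0.6584334969520569, -0.11009082198143005), 0.062316037714481354) ((0.657774031162262, -0.10967770218849182), (0.09208330512046814, 0.09135446697473526), 8.73898696899414)
```

>>> {"op": "drive_tool", "data": {
  "rows": [
    [1, [0, 0, 0], [0, 0, -0.92]],
    [1, [0, 0, 0], [0, 0, -0.92]],
    [1, [0, 0, 0], [0, 0, -0.92]],
    [1, [-1, -1, 0], [0, 0, 0]],
    [1, [-1, -1, 0], [0, 0, 0]]
  ],
  "squeeze": 30
}}

```text
time_s: 0.7
eef_pos: [0.2404, 0.5305, 0.2309]
tool_rot: [0.007, -3.142, 0.0]
contact_force: [1.0, 0.4, 0.1]
grip_width: 1.001
grasp_force: 0.0
```

>>> {"op": "drive_tool", "data": {
  "rows": [
    [1, [-1, -1, 0], [0, 0, 0]],
    [1, [-1, -1, 0], [0, 0, 0]],
    [1, [-1, -1, 0], [0, 0, 0]],
    [1, [-1, 0, 0], [0, 0, 0]],
    [1, [0, 0, 0], [0, 0, 0]]
  ]
}}

```text
time_s: 1.2
eef_pos: [0.4017, 0.4241, 0.2316]
tool_rot: [0.004, 3.139, 0.002]
contact_force: [-0.3, 0.7, -0.0]
grip_width: 1.001
grasp_force: 0.0
```

```bash
cat >> h.py <<'E'
def go(x,y,z,s=None):
    s=s or sense();R=cv2.Rodrigues(np.array(s['tool_rot'],float))[0]
    d=R.T@(np.array([x,y,z])-s['eef_pos']);t=np.degrees(np.arctan2(R[1,1],R[0,1]))
    n=int(np.ceil(np.linalg.norm(d)/.05-.02)) or 1
    print('tooly_yaw %.1f'%t,'units',np.round(d/.05,2),'rows',n,'each',np.round(d/.05/n,2))
E
python3 - <<'E'
from h import *
s=sense();c=grab('wrist','w1.png');print(np.round(c['T_tool_cam'],3),c['intrinsics'],c['k1'])
print([np.round(onz(c,u,v,0,s),3) for u,v in((320,200),(0,0),(640,0),(0,400),(640,400))])
go(.51,.312,.232)
E
```

```text
[[ 0.001 -0.964 -0.265  0.068]
 [ 1.     0.     0.001  0.   ]
 [-0.001 -0.265  0.964 -0.142]
 [ 0.     0.     0.     1.   ]] [[326.84111772   0.         317.75686392]
 [  0.         326.84111772 196.21474003]
 [  0.           0.           1.        ]] -0.04989583502524098
[array([0.442, 0.428, 0.   ]), array([0.215, 0.08 , 0.   ]), array([0.216, 0.777, 0.   ]), array([ 0.771, -0.079,  0.   ]), array([0.776, 0.938, 0.   ])]
tooly_yaw 89.9 units [-2.22 -2.24 -0.02] rows 4 each [-0.56 -0.56 -0.  ]
```

View pics/w1.png

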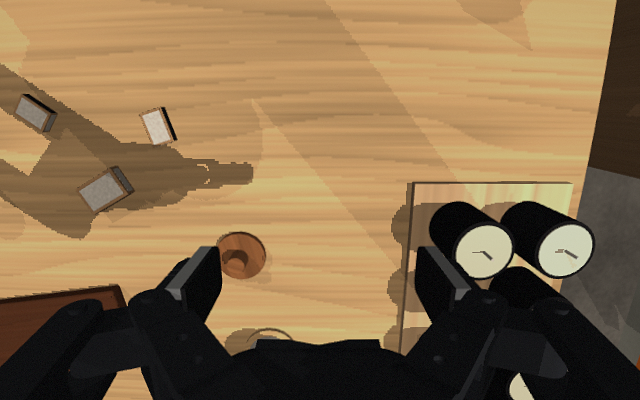

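Wrist view: lid at (241,255), large matchbox at (104,190) with the smaller ones at (35,112) and (158,126), and the tray with dark jars at the right. I'll move so it can see the jar, tin and pillar.

>>> {"op": "drive_tool", "data": {
  "rows": [
    [1, [0, -1, 0], [0, 0, 0]],
    [1, [0, -1, 0], [0, 0, 0]],
    [1, [0, -1, 0], [0, 0, 0]],
    [1, [0, -1, 0], [0, 0, 0]],
    [1, [0, -1, 0], [0, 0, 0]]
  ]
}}

```text
time_s: 1.75
eef_pos: [0.3956, 0.1738, 0.2312]
tool_rot: [0.004, -3.141, -0.0]
contact_force: [0.6, -0.7, 0.0]
grip_width: 1.004
grasp_force: 0.0
```

>>> {"op": "drive_tool", "data": {
  "rows": [
    [1, [0, -1, 0], [0, 0, 0]],
    [1, [0, -1, 0], [0, 0, 0]],
    [1, [0, -1, 0], [0, 0, 0]],
    [1, [0, -1, 0], [0, 0, 0]],
    [1, [0, -1, 0], [0, 0, 0]]
  ]
}}

```text
time_s: 2.25
eef_pos: [0.3964, -0.076, 0.2315]
tool_rot: [-0.004, 3.141, 0.0]
contact_force: [1.1, -0.6, -0.3]
grip_width: 0.999
grasp_force: 0.0
```

>>> {"op": "drive_tool", "data": {
  "rows": [
    [1, [0, -1, 0], [0, 0, 0]],
    [1, [0, -1, 0], [0, 0, 0]],
    [1, [0, -0.6, 0], [0, 0, 0]],
    [1, [0, 0, 0], [0, 0, 0]],
    [1, [0, 0, 0], [0, 0, 0]]
  ]
}}

```text
time_s: 2.75
eef_pos: [0.3969, -0.2045, 0.231]
tool_rot: [-0.0, -3.141, -0.001]
contact_force: [0.5, 0.6, -0.2]
grip_width: 0.997
grasp_force: 0.0
```

```bash
python3 - <<'E'
from h import *
s=sense();print(np.round(s['eef_pos'],4));c=grab('wrist','w2.png')
E
```

```text
[ 0.3969 -0.2045  0.231 ]
```

View pics/w2.png

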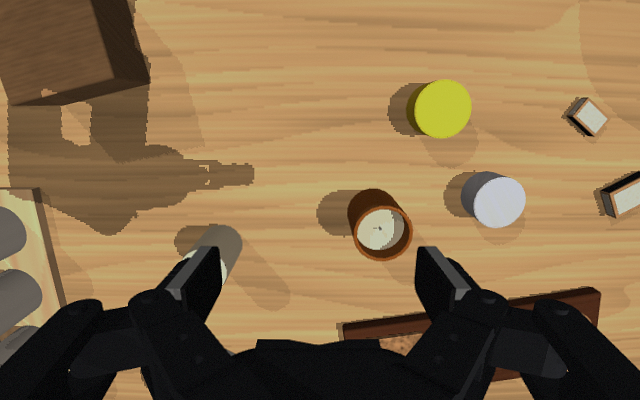

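The view shows the jar rim centred near (383,233), the tin top at (498,201), the yellow tin at (443,109), and the pillar mostly hidden by the left finger at (230,250). Next I'll compute positions from w1 and w2.

```bash
python3 - <<'E'
from h import *
c=camera('wrist');im=c['image'];hsv=cv2.cvtColor(im,cv2.COLOR_RGB2HSV);s=sense()
H,S,V=[hsv[...,i].astype(int) for i in range(3)]
k=near((S<40)&(V>150),498,201,300);print('tin',cv2.minEnclosingCircle(wcont(c,k,.038,s)))
for u,v in((383,233),):
    print('jar rim guess',onz(c,u,v,.072,s), [np.round(onz(c,a,b,.072,s)[:2],4) for a,b in((353,233),(413,233),(383,262))])
for p in((383,261),(411,233),(385,207),(354,230),(300,100)): print(p,im[p[1],p[0]],hsv[p[1],p[0]])
k=near((S>165)&(V>100)&(H<14),383,233,100);w=wcont(c,k,.072,s);print('jar',cv2.minEnclosingCircle(w),k[:,0].min(0),k[:,0].max(0))
# first wrist picture: pose at that time
s1=dict(eef_pos=np.array([.4017,.4241,.2316]),tool_rot=np.array([.004,3.139,.002]));im=cv2.imread('pics/w1.png')[:,:,::-1].copy();hsv=cv2.cvtColor(im,cv2.COLOR_RGB2HSV)
H,S,V=[hsv[...,i].astype(int) for i in range(3)]
for p in((260,250),(241,243),(200,280)): print(p,im[p[1],p[0]],hsv[p[1],p[0]])
k=near((S>140)&(H<14)&(V>80),241,255,300);print('lid',cv2.minEnclosingCircle(wcont(c,k,.010,s1)))
k=near((S<60)&(V>130),104,190,300);w=wcont(c,k,.016,s1);e=cv2.minAreaRect(w);b=cv2.boxPoints(e);print('box',e,b)
E
```

```text
tin ((0.4283992052078247, -0.005766063928604126), 0.028936227783560753)
jar rim guess [ 0.44972271 -0.13812171  0.072     ] [array([ 0.4497, -0.1679]), array([ 0.4497, -0.1082]), array([ 0.4813, -0.1363])]
(383, 261) [165 120  74] [ 15 141 165]
(411, 233) [152  90  43] [ 13 183 152]
(385, 207) [152  87  38] [ 13 191 152]
(354, 230) [137  73  28] [ 12 203 137]
(300, 100) [185 143  96] [ 16 123 185]
jar ((0.45038124918937683, -0.13902655243873596), 0.029498152434825897) [353 206] [411 260]
(260, 250) [147  92  54] [ 12 161 147]
(241, 243) [129  82  48] [ 13 160 129]
(200, 280) [6 8 7] [75 64  8]
lid ((0.5106534361839294, 0.32962194085121155), 0.030983058735728264)
box ((0.4268913269042969, 0.1735694855451584), (0.027660898864269257, 0.04500121250748634), 28.443212509155273) [[0.4040136  0.18676677]
 [0.42544714 0.14719766]
 [0.44976905 0.1603722 ]
 [0.42833552 0.1999413 ]]
```

>>> {"op": "drive_tool", "data": {
  "rows": [
    [1, [-0.47, -0.59, 0], [0, 0, 0]],
    [1, [-0.47, -0.59, 0], [0, 0, 0]],
    [1, [-0.47, -0.59, 0], [0, 0, 0]],
    [1, [-0.47, -0.59, 0], [0, 0, 0]],
    [1, [0, 0, 0.8], [0, 0, 0]]
  ]
}}

```text
time_s: 3.35
eef_pos: [0.498, -0.3264, 0.1956]
tool_rot: [-0.004, 3.131, -0.011]
contact_force: [0.5, -0.6, 0.3]
grip_width: 1.002
grasp_force: 0.0
```

>>> {"op": "drive_tool", "data": {
  "rows": [
    [1, [0, 0, 0.8], [0, 0, 0]],
    [1, [0, 0, 0], [0, 0, 0]],
    [1, [0, 0, 0], [0, 0, 0]]
  ]
}}

```text
time_s: 3.65
eef_pos: [0.4916, -0.3214, 0.1516]
tool_rot: [0.004, -3.14, -0.002]
contact_force: [-0.3, -0.3, 0.9]
grip_width: 1.0
grasp_force: 0.0
```

```bash
python3 - <<'E'
from h import *
s=sense();print(np.round(s['eef_pos'],4));c=grab('wrist','w3.png');go(.4905,-.322,.03)
im=c['image'];hsv=cv2.cvtColor(im,cv2.COLOR_RGB2HSV);H,S,V=[hsv[...,i].astype(int) for i in range(3)]
for k in blobs((S<75)&(V>130)&(V<240),400):
    print(k[:,0].min(0),k[:,0].max(0),cv2.minEnclosingCircle(wcont(c,k,.075,s)))
E
```

```text
[ 0.4916 -0.3214  0.1516]
tooly_yaw 90.1 units [0.04 0.01 2.46] rows 3 each [0.01 0.   0.82]
[283 171] [351 236] ((0.49001646041870117, -0.32118910551071167), 0.024367880076169968)
[541 117] [588 179] ((0.4495059549808502, -0.15479537844657898), 0.021574947983026505)
```

View pics/w3.png

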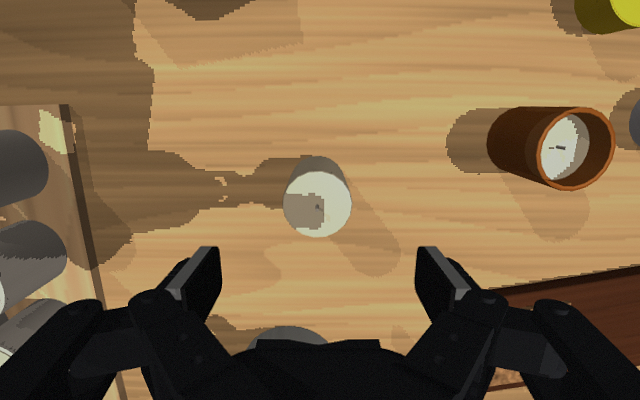

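Pillar centred at (317,204), measured (0.490, -0.321) with a 49 mm diameter, which matches the top view. I'll descend and grip.

>>> {"op": "drive_tool", "data": {
  "rows": [
    [1, [0.01, 0, 0.8], [0, 0, 0]],
    [1, [0.01, 0, 0.8], [0, 0, 0]],
    [1, [0.01, 0, 0.8], [0, 0, 0]],
    [1, [0, 0, 0], [0, 0, 0]],
    [-1, [0, 0, 0], [0, 0, 0]]
  ]
}}

```text
time_s: 4.2
eef_pos: [0.4911, -0.3232, 0.0333]
tool_rot: [-0.002, 3.14, -0.001]
contact_force: [0.9, -0.5, 0.2]
grip_width: 0.856
grasp_force: 0.0
```

>>> {"op": "drive_tool", "data": {
  "rows": [
    [-1, [0, 0, 0], [0, 0, 0]],
    [-1, [0, 0, 0], [0, 0, 0]],
    [-1, [0, 0, 0], [0, 0, 0]],
    [-1, [0, 0, 0], [0, 0, 0]],
    [-1, [0, 0, 0], [0, 0, 0]]
  ]
}}

```text
time_s: 4.7
eef_pos: [0.4919, -0.3239, 0.0344]
tool_rot: [-0.002, 3.138, -0.004]
contact_force: [-0.5, 0.5, 8.2]
grip_width: 0.573
grasp_force: 30.0
```

>>> {"op": "drive_tool", "data": {
  "rows": [
    [-1, [0, 0, -0.5], [0, 0, 0]],
    [-1, [0, 0, -0.8], [0, 0, 0]],
    [-1, [0, 0, -0.7], [0, 0, 0]],
    [-1, [0, 0.8, 0], [0, 0, 0]],
    [-1, [0, 0.8, 0], [0, 0, 0]]
  ]
}}

```text
time_s: 5.2
eef_pos: [0.4914, -0.2434, 0.1347]
tool_rot: [0.001, 3.136, -0.004]
contact_force: [-0.2, 0.4, -2.0]
grip_width: 0.578
grasp_force: 32.0
```

>>> {"op": "drive_tool", "data": {
  "rows": [
    [-1, [-0.6, 0.5, 0], [0, 0, 0]],
    [-1, [-0.6, 0.5, 0], [0, 0, 0]],
    [-1, [-0.6, 0.5, 0], [0, 0, 0]],
    [-1, [-0.6, 0.5, 0], [0, 0, 0]],
    [-1, [-0.6, 0.5, 0], [0, 0, 0]]
  ]
}}

```text
time_s: 5.7
eef_pos: [0.6416, -0.1166, 0.1336]
tool_rot: [-0.002, 3.139, -0.001]
contact_force: [1.0, -0.9, -1.8]
grip_width: 0.574
grasp_force: 32.0
```

>>> {"op": "drive_tool", "data": {
  "rows": [
    [-1, [-0.3, 0.2, 0], [0, 0, 0]],
    [-1, [0, 0, 0], [0, 0, 0]],
    [-1, [0, 0, 0], [0, 0, 0]]
  ]
}}

```text
time_s: 6.0
eef_pos: [0.6547, -0.1077, 0.1325]
tool_rot: [-0.003, 3.141, -0.001]
contact_force: [-0.1, -0.7, -0.7]
grip_width: 0.572
grasp_force: 32.0
```

```bash
python3 - <<'E'
from h import *
s=sense();print(np.round(s['eef_pos'],4),s['grip_width']);c=grab('wrist','w4.png');go(.659,-.110,.0585)
E
```

```text
[ 0.6547 -0.1077  0.1325] 0.5724560455135945
tooly_yaw 90.1 units [-0.1  -0.04  1.47] rows 2 each [-0.05 -0.02  0.74]
```

View pics/w4.png

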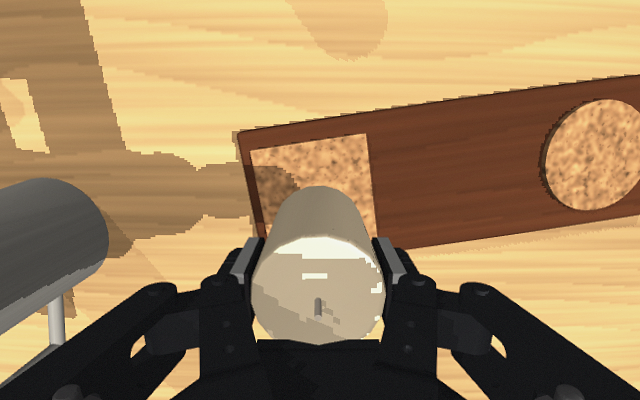

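The wrist view shows the pillar held upright between the pads over the square coaster, whose corners are at (249,150) and (366,133). The jug is clear at the left (50,240). I'll lower and release.

>>> {"op": "drive_tool", "data": {
  "rows": [
    [-1, [-0.1, -0.04, 0.5], [0, 0, 0]],
    [-1, [0, 0, 0.5], [0, 0, 0]],
    [-1, [0, 0, 0.36], [0, 0, 0]],
    [-1, [0, 0, 0], [0, 0, 0]],
    [-1, [0, 0, 0], [0, 0, 0]]
  ]
}}

```text
time_s: 6.55
eef_pos: [0.6592, -0.1104, 0.0639]
tool_rot: [0.0, -3.141, 0.0]
contact_force: [-0.5, 0.8, -1.2]
grip_width: 0.571
grasp_force: 32.0
```

>>> {"op": "drive_tool", "data": {
  "rows": [
    [-1, [0, 0, 0.05], [0, 0, 0]],
    [-1, [0, 0, 0.06], [0, 0, 0]],
    [-1, [0, 0, 0], [0, 0, 0]]
  ]
}}

```text
time_s: 6.85
eef_pos: [0.6598, -0.1098, 0.0582]
tool_rot: [-0.002, 3.141, -0.0]
contact_force: [-0.6, -0.0, -0.8]
grip_width: 0.575
grasp_force: 32.0
```

>>> {"op": "drive_tool", "data": {
  "rows": [
    [-1, [0, 0, 0.03], [0, 0, 0]],
    [-1, [0, 0, 0], [0, 0, 0]]
  ]
}}

```text
time_s: 7.05
eef_pos: [0.6601, -0.1097, 0.0575]
tool_rot: [-0.002, 3.141, -0.0]
contact_force: [-3.7, 0.3, 7.6]
grip_width: 0.57
grasp_force: 32.8
```

>>> {"op": "drive_tool", "data": {
  "rows": [
    [0.8, [0, 0, 0], [0, 0, 0]],
    [0.8, [0, 0, 0], [0, 0, 0]],
    [1, [0, 0, -0.4], [0, 0, 0]],
    [1, [0, 0, -0.8], [0, 0, 0]],
    [1, [0, 0, -1], [0, 0, 0]]
  ]
}}

```text
time_s: 7.55
eef_pos: [0.6582, -0.1093, 0.1653]
tool_rot: [0.002, -3.137, -0.001]
contact_force: [0.4, -1.2, 1.0]
grip_width: 1.001
grasp_force: 0.0
```

>>> {"op": "drive_tool", "data": {
  "rows": [
    [1, [0.8, -0.12, 0], [0, 0, 0]],
    [1, [0.9, -0.12, 0], [0, 0, 0]],
    [1, [0.9, -0.12, 0], [0, 0, 0]],
    [1, [0.9, -0.12, 0], [0, 0, 0]],
    [1, [0.7, -0.1, 0], [0, 0, 0]]
  ]
}}

```text
time_s: 8.05
eef_pos: [0.4471, -0.1387, 0.1661]
tool_rot: [0.002, -3.141, -0.0]
contact_force: [0.2, -1.4, 1.0]
grip_width: 1.004
grasp_force: 0.0
```

>>> {"op": "drive_tool", "data": {
  "rows": [
    [1, [0, 0, 0], [0, 0, 0]],
    [1, [0, 0, 0], [0, 0, 0]]
  ]
}}

```text
time_s: 8.25
eef_pos: [0.4501, -0.1392, 0.1668]
tool_rot: [-0.001, 3.14, -0.001]
contact_force: [0.6, -0.7, 1.0]
grip_width: 1.0
grasp_force: 0.0
```

```bash
python3 - <<'E'
from h import *
s=sense();print(np.round(s['eef_pos'],4));c=grab('wrist');go(.4503,-.1385,.025)
im=c['image'];hsv=cv2.cvtColor(im,cv2.COLOR_RGB2HSV);H,S,V=[hsv[...,i].astype(int) for i in range(3)]
for k in blobs((S>165)&(V>90)&(H<15),300):
    print('jar',k[:,0].min(0),k[:,0].max(0),cv2.minEnclosingCircle(wcont(c,k,.072,s)))
c=grab('top','t2.png');im=c['image'];hsv=cv2.cvtColor(im,cv2.COLOR_RGB2HSV);H,S,V=[hsv[...,i].astype(int) for i in range(3)]
q=proj(c,[.658,-.11,.098])
k=near((S<75)&(V>125),*q);print('pillar',cv2.minEnclosingCircle(wcont(c,k,.098)))
E
```

```text
[ 0.4501 -0.1392  0.1668]
tooly_yaw 90.1 units [0.02 0.01 2.84] rows 3 each [0.01 0.   0.95]
jar [278 162] [356 235] ((0.4502731263637543, -0.13928699493408203), 0.029697688296437263)
pillar ((0.6584031581878662, -0.109014131128788), 0.02548103593289852)
```

Pillar is placed within 1 mm of target. Now the jar.

>>> {"op": "drive_tool", "data": {
  "rows": [
    [1, [0, 0, 0.9], [0, 0, 0]],
    [1, [0, 0, 0.9], [0, 0, 0]],
    [1, [0, 0, 0.9], [0, 0, 0]],
    [1, [0, 0, 0.08], [0, 0, 0]],
    [1, [0, 0, 0], [0, 0, 0]]
  ]
}}

```text
time_s: 8.85
eef_pos: [0.4499, -0.1386, 0.0267]
tool_rot: [0.003, -3.139, -0.001]
contact_force: [0.5, -0.9, -0.0]
grip_width: 1.0
grasp_force: 0.0
```

>>> {"op": "drive_tool", "data": {
  "rows": [
    [-1, [0, 0, 0], [0, 0, 0]],
    [-1, [0, 0, 0], [0, 0, 0]],
    [-1, [0, 0, 0], [0, 0, 0]],
    [-1, [0, 0, 0], [0, 0, 0]],
    [-1, [0, 0, 0], [0, 0, 0]]
  ],
  "squeeze": 40
}}

```text
time_s: 9.35
eef_pos: [0.4517, -0.1394, 0.0296]
tool_rot: [-0.002, 3.137, -0.002]
contact_force: [-0.3, 1.0, 7.9]
grip_width: 0.696
grasp_force: 42.3
```

>>> {"op": "drive_tool", "data": {
  "rows": [
    [-1, [0, 0, -0.4], [0, 0, 0]],
    [-1, [0, 0, -0.7], [0, 0, 0]],
    [-1, [0, 0, -0.8], [0, 0, 0]],
    [-1, [-0.3, 0.45, 0], [0, 0, 0]],
    [-1, [-0.43, 0.64, 0], [0, 0, 0]]
  ]
}}

```text
time_s: 9.85
eef_pos: [0.4874, -0.085, 0.1255]
tool_rot: [0.002, 3.136, -0.002]
contact_force: [-1.2, 0.2, -2.4]
grip_width: 0.693
grasp_force: 44.6
```

>>> {"op": "drive_tool", "data": {
  "rows": [
    [-1, [-0.43, 0.64, 0], [0, 0, 0]],
    [-1, [-0.43, 0.64, 0], [0, 0, 0]],
    [-1, [-0.43, 0.64, 0], [0, 0, 0]],
    [-1, [-0.43, 0.64, 0], [0, 0, 0]],
    [-1, [-0.43, 0.64, 0], [0, 0, 0]]
  ]
}}

```text
time_s: 10.35
eef_pos: [0.5946, 0.0773, 0.124]
tool_rot: [-0.002, 3.139, 0.0]
contact_force: [1.1, 0.2, -2.1]
grip_width: 0.691
grasp_force: 44.6
```

>>> {"op": "drive_tool", "data": {
  "rows": [
    [-1, [-0.4, 0.6, 0], [0, 0, 0]],
    [-1, [-0.12, 0.2, 0], [0, 0, 0]],
    [-1, [0, 0, 0], [0, 0, 0]],
    [-1, [0, 0, 0], [0, 0, 0]]
  ]
}}

```text
time_s: 10.75
eef_pos: [0.6187, 0.1152, 0.1228]
tool_rot: [0.002, -3.141, 0.001]
contact_force: [0.0, -0.2, -2.3]
grip_width: 0.691
grasp_force: 44.6
```

```bash
python3 - <<'E'
from h import *
s=sense();print(np.round(s['eef_pos'],4),s['grip_width'],s['contact_force']);go(.6235,.118,.054)
E
```

```text
[0.6187 0.1152 0.1228] 0.6906379137361129 [ 0.00701695 -0.22672322 -2.29219554]
tooly_yaw 90.1 units [-0.1   0.06  1.38] rows 2 each [-0.05  0.03  0.69]
```

>>> {"op": "drive_tool", "data": {
  "rows": [
    [-1, [-0.1, 0.06, 0.4], [0, 0, 0]],
    [-1, [0, 0, 0.5], [0, 0, 0]],
    [-1, [0, 0, 0.4], [0, 0, 0]],
    [-1, [0, 0, 0], [0, 0, 0]],
    [-1, [0, 0, 0], [0, 0, 0]]
  ]
}}

```text
time_s: 11.25
eef_pos: [0.6239, 0.1177, 0.0577]
tool_rot: [0.0, -3.141, 0.0]
contact_force: [0.1, -0.3, -3.2]
grip_width: 0.693
grasp_force: 44.6
```

>>> {"op": "drive_tool", "data": {
  "rows": [
    [-1, [0, 0, 0.07], [0, 0, 0]],
    [-1, [0, 0, 0.03], [0, 0, 0]],
    [-1, [0, 0, 0], [0, 0, 0]]
  ]
}}

```text
time_s: 11.55
eef_pos: [0.6247, 0.1188, 0.0529]
tool_rot: [-0.002, 3.141, 0.0]
contact_force: [-0.1, -0.8, -2.1]
grip_width: 0.697
grasp_force: 44.6
```

>>> {"op": "drive_tool", "data": {
  "rows": [
    [-1, [0, 0, 0.03], [0, 0, 0]],
    [-1, [0, 0, 0], [0, 0, 0]]
  ]
}}

```text
time_s: 11.75
eef_pos: [0.6247, 0.1188, 0.0527]
tool_rot: [-0.002, 3.141, -0.0]
contact_force: [-6.3, -2.0, 12.8]
grip_width: 0.695
grasp_force: 45.7
```

>>> {"op": "drive_tool", "data": {
  "rows": [
    [0.95, [0, 0, 0], [0, 0, 0]],
    [1, [0, 0, 0], [0, 0, 0]],
    [1, [0, 0, -0.4], [0, 0, 0]],
    [1, [0, 0, -0.8], [0, 0, 0]],
    [1, [0, 0, -1], [0, 0, 0]]
  ]
}}

```text
time_s: 12.25
eef_pos: [0.6231, 0.1186, 0.1601]
tool_rot: [0.002, -3.138, 0.001]
contact_force: [1.2, 1.5, -0.3]
grip_width: 1.003
grasp_force: 0.0
```

>>> {"op": "drive_tool", "data": {
  "rows": [
    [1, [0.65, -0.42, 0], [0, 0, 0]],
    [1, [0.65, -0.42, 0], [0, 0, 0]],
    [1, [0.65, -0.42, 0], [0, 0, 0]],
    [1, [0.65, -0.42, 0], [0, 0, 0]],
    [1, [0.65, -0.42, 0], [0, 0, 0]]
  ]
}}

```text
time_s: 12.75
eef_pos: [0.4609, 0.013, 0.1609]
tool_rot: [-0.002, 3.141, -0.0]
contact_force: [0.6, -0.5, 0.9]
grip_width: 0.999
grasp_force: 0.0
```

>>> {"op": "drive_tool", "data": {
  "rows": [
    [1, [0.65, -0.42, 0.3], [0, 0, 0]],
    [1, [0, 0, 0.3], [0, 0, 0]],
    [1, [0, 0, 0], [0, 0, 0]],
    [1, [0, 0, 0], [0, 0, 0]]
  ]
}}

```text
time_s: 13.15
eef_pos: [0.4304, -0.0073, 0.1312]
tool_rot: [-0.002, 3.141, 0.0]
contact_force: [0.6, 0.1, 0.2]
grip_width: 0.999
grasp_force: 0.0
```

```bash
python3 - <<'E'
from h import *
s=sense();print(np.round(s['eef_pos'],4));c=grab('wrist')
im=c['image'];hsv=cv2.cvtColor(im,cv2.COLOR_RGB2HSV);H,S,V=[hsv[...,i].astype(int) for i in range(3)]
for k in blobs((S<45)&(V>120),1000):
    print('tin?',k[:,0].min(0),k[:,0].max(0),cv2.minEnclosingCircle(wcont(c,k,.038,s)))
go(.4284,-.006,.004)
c=grab('top','t3.png')
E
```

```text
[ 0.4304 -0.0073  0.1312]
tin? [505 162] [564 214] ((0.42115336656570435, 0.15833765268325806), 0.02390947937965393)
tin? [281 159] [357 233] ((0.4282032549381256, -0.005799558013677597), 0.029140669852495193)
tin? [438  49] [484  95] ((0.3391399085521698, 0.09194107353687286), 0.01669410429894924)
tooly_yaw 90.1 units [0.05 0.02 2.55] rows 3 each [0.02 0.01 0.85]
```

View pics/t3.png

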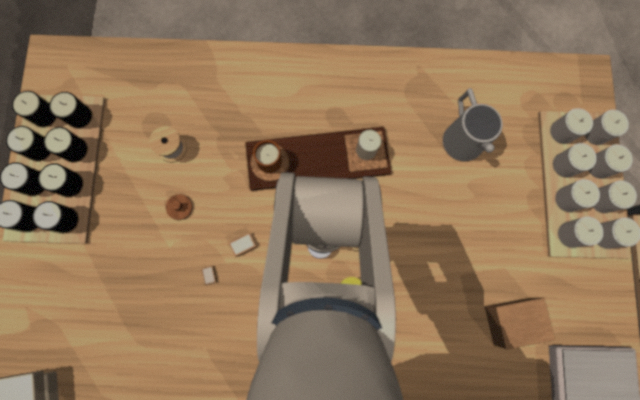

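Top view: jar on the round coaster at (268,158), pillar on the square one at (370,145), with jug and spool unmoved. Next, the tin.

>>> {"op": "drive_tool", "data": {
  "rows": [
    [1, [0.05, 0.02, 0.85], [0, 0, 0]],
    [1, [0, 0, 0.85], [0, 0, 0]],
    [1, [0, 0, 0.6], [0, 0, 0]],
    [1, [0, 0, 0.2], [0, 0, 0]],
    [1, [0, 0, 0], [0, 0, 0]]
  ]
}}

```text
time_s: 13.75
eef_pos: [0.427, -0.0062, 0.0051]
tool_rot: [0.003, -3.14, -0.0]
contact_force: [-0.0, -0.2, 0.6]
grip_width: 1.003
grasp_force: 0.0
```

>>> {"op": "drive_tool", "data": {
  "rows": [
    [-1, [0, 0, 0], [0, 0, 0]],
    [-1, [0, 0, 0], [0, 0, 0]],
    [-1, [0, 0, 0], [0, 0, 0]],
    [-1, [0, 0, 0], [0, 0, 0]],
    [-1, [0, 0, 0], [0, 0, 0]]
  ],
  "squeeze": 30
}}

```text
time_s: 14.25
eef_pos: [0.4285, -0.0064, 0.0073]
tool_rot: [-0.002, 3.139, 0.0]
contact_force: [-0.9, 1.5, 7.5]
grip_width: 0.649
grasp_force: 31.4
```

>>> {"op": "drive_tool", "data": {
  "rows": [
    [-1, [0, 0, -0.4], [0, 0, 0]],
    [-1, [0, 0, -0.7], [0, 0, 0]],
    [-1, [0, 0, -0.5], [0, 0, 0]],
    [-1, [-0.5, 0, 0], [0, 0, 0]],
    [-1, [-0.7, 0.04, 0], [0, 0, 0]]
  ]
}}

```text
time_s: 14.75
eef_pos: [0.4874, -0.0045, 0.0881]
tool_rot: [-0.002, 3.139, -0.0]
contact_force: [0.6, 0.4, -1.0]
grip_width: 0.651
grasp_force: 33.3
```

>>> {"op": "drive_tool", "data": {
  "rows": [
    [-1, [-0.7, 0.04, 0], [0, 0, 0]],
    [-1, [-0.7, 0.04, 0], [0, 0, 0]],
    [-1, [-0.7, 0.04, 0], [0, 0, 0]],
    [-1, [-0.6, 0.04, 0], [0, 0, 0]],
    [-1, [-0.3, 0, 0], [0, 0, 0]]
  ]
}}

```text
time_s: 15.25
eef_pos: [0.6402, 0.0041, 0.0873]
tool_rot: [-0.002, 3.138, 0.0]
contact_force: [-0.2, -0.4, -1.1]
grip_width: 0.649
grasp_force: 33.3
```

>>> {"op": "drive_tool", "data": {
  "rows": [
    [-1, [0, 0, 0], [0, 0, 0]],
    [-1, [0, 0, 0], [0, 0, 0]]
  ]
}}

```text
time_s: 15.45
eef_pos: [0.6364, 0.0038, 0.0862]
tool_rot: [0.002, -3.141, 0.0]
contact_force: [-0.7, -0.6, -0.7]
grip_width: 0.649
grasp_force: 33.3
```

```bash
python3 - <<'E'
from h import *
s=sense();print(np.round(s['eef_pos'],4),s['grip_width'],s['contact_force']);go(.640,.004,.0265)
E
```

```text
[0.6364 0.0038 0.0862] 0.6493607748320163 [-0.65898883 -0.59513075 -0.70622023]
tooly_yaw 90.1 units [-0.07  0.    1.19] rows 2 each [-0.04  0.    0.6 ]
```

>>> {"op": "drive_tool", "data": {
  "rows": [
    [-1, [-0.07, 0, 0.5], [0, 0, 0]],
    [-1, [0, 0, 0.4], [0, 0, 0]],
    [-1, [0, 0, 0.22], [0, 0, 0]],
    [-1, [0, 0, 0.06], [0, 0, 0]],
    [-1, [0, 0, 0], [0, 0, 0]]
  ]
}}

```text
time_s: 15.95
eef_pos: [0.6401, 0.0038, 0.027]
tool_rot: [0.002, -3.141, 0.0]
contact_force: [0.3, -0.3, -1.2]
grip_width: 0.653
grasp_force: 33.3
```

>>> {"op": "drive_tool", "data": {
  "rows": [
    [-1, [0, 0, 0.03], [0, 0, 0]],
    [-1, [0, 0, 0], [0, 0, 0]]
  ]
}}

```text
time_s: 16.15
eef_pos: [0.641, 0.0038, 0.0261]
tool_rot: [-0.002, 3.14, -0.0]
contact_force: [-0.3, -0.1, -1.1]
grip_width: 0.655
grasp_force: 33.3
```

>>> {"op": "drive_tool", "data": {
  "rows": [
    [-1, [0, 0, 0.03], [0, 0, 0]],
    [-1, [0, 0, 0], [0, 0, 0]]
  ]
}}

```text
time_s: 16.35
eef_pos: [0.6412, 0.0038, 0.0254]
tool_rot: [-0.002, 3.14, -0.0]
contact_force: [-4.1, 0.2, 10.4]
grip_width: 0.656
grasp_force: 34.4
```

>>> {"op": "drive_tool", "data": {
  "rows": [
    [0.9, [0, 0, 0], [0, 0, 0]],
    [1, [0, 0, 0], [0, 0, 0]],
    [1, [0, 0, -0.6], [0, 0, 0]],
    [1, [0, 0, -1], [0, 0, 0]],
    [1, [0, 0, -1], [0, 0, 0]]
  ]
}}

```text
time_s: 16.85
eef_pos: [0.6398, 0.0039, 0.1545]
tool_rot: [0.002, -3.14, 0.0]
contact_force: [1.5, 0.2, -0.4]
grip_width: 1.0
grasp_force: 0.0
```

>>> {"op": "drive_tool", "data": {
  "rows": [
    [1, [0.29, 0.72, 0], [0, 0, 0]],
    [1, [0.29, 0.72, 0], [0, 0, 0]],
    [1, [0.29, 0.72, 0], [0, 0, 0]],
    [1, [0.29, 0.72, 0], [0, 0, 0]],
    [1, [0.29, 0.72, 0], [0, 0, 0]]
  ]
}}

```text
time_s: 17.35
eef_pos: [0.5672, 0.1851, 0.1539]
tool_rot: [-0.002, 3.141, 0.0]
contact_force: [1.0, 0.7, -0.7]
grip_width: 0.999
grasp_force: 0.0
```

>>> {"op": "drive_tool", "data": {
  "rows": [
    [1, [0.29, 0.72, 0], [0, 0, 0]],
    [1, [0.29, 0.72, 0], [0, 0, 0]],
    [1, [0.29, 0.72, 0], [0, 0, 0]],
    [1, [0.29, 0.72, 0.3], [0, 0, 0]],
    [1, [0, 0, 0], [0, 0, 0]]
  ]
}}

```text
time_s: 17.85
eef_pos: [0.5073, 0.331, 0.1374]
tool_rot: [0.007, -3.14, -0.0]
contact_force: [-0.7, -0.0, -0.4]
grip_width: 1.002
grasp_force: 0.0
```

>>> {"op": "drive_tool", "data": {
  "rows": [
    [1, [0, 0, 0], [0, 0, 0]]
  ]
}}

```text
time_s: 17.95
eef_pos: [0.5091, 0.3281, 0.1384]
tool_rot: [0.005, -3.141, 0.001]
contact_force: [0.7, 0.1, 0.6]
grip_width: 0.999
grasp_force: 0.0
```

```bash
python3 - <<'E'
from h import *
s=sense();print(np.round(s['eef_pos'],4));c=grab('wrist','w5.png')
im=c['image'];hsv=cv2.cvtColor(im,cv2.COLOR_RGB2HSV);H,S,V=[hsv[...,i].astype(int) for i in range(3)]
for k in blobs((S>140)&(H<15)&(V>60),1000):
    print('lid?',k[:,0].min(0),k[:,0].max(0),cv2.minEnclosingCircle(wcont(c,k,.010,s)))
go(.511,.328,.015)
c=grab('top');im=c['image'];hsv=cv2.cvtColor(im,cv2.COLOR_RGB2HSV);H,S,V=[hsv[...,i].astype(int) for i in range(3)]
for n,p in(('tin',[.64,.004,.056]),('pillar',[.658,-.11,.098])):
    k=near((S<75)&(V>125),*proj(c,p));print(n,cv2.minEnclosingCircle(wcont(c,k,p[2])))
E
```

```text
[0.5091 0.3281 0.1384]
lid? [  0 243] [147 366] ((0.6358049511909485, 0.07141178101301193), 0.11522839218378067)
lid? [282 155] [353 224] ((0.5107433199882507, 0.32871541380882263), 0.030971568077802658)
tooly_yaw 90.1 units [-0.03  0.01  2.48] rows 3 each [-0.01  0.    0.83]
tin ((0.6417386531829834, 0.00373597489669919), 0.030111294239759445)
pillar ((0.6579217910766602, -0.10918020457029343), 0.02604946866631508)
```

View pics/w5.png

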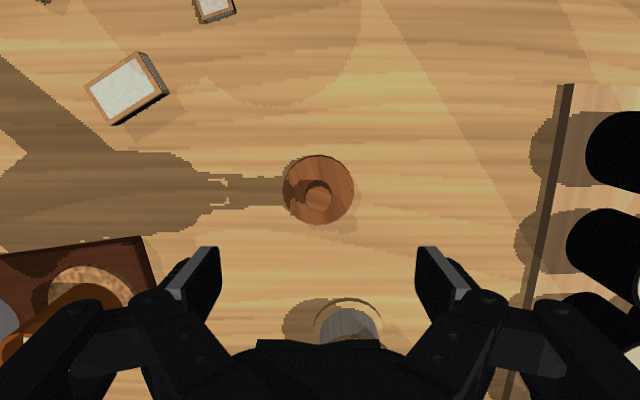

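Lid disc centred at (318,190), measured (0.511, 0.329) with a 62 mm diameter. The spool is behind, at (347,317), and lower than the gripper body. I'll grip the knob.

>>> {"op": "drive_tool", "data": {
  "rows": [
    [0.5, [-0.03, 0.01, 0.9], [0, 0, 0]],
    [0.3, [0, 0, 0.9], [0, 0, 0]],
    [0.2, [0, 0, 0.5], [0, 0, 0]],
    [0, [0, 0, 0.18], [0, 0, 0]],
    [0, [0, 0, 0], [0, 0, 0]]
  ]
}}

```text
time_s: 18.55
eef_pos: [0.5113, 0.327, 0.0142]
tool_rot: [-0.0, -3.14, 0.001]
contact_force: [0.6, 0.1, 1.2]
grip_width: 0.502
grasp_force: 0.0
```

>>> {"op": "drive_tool", "data": {
  "rows": [
    [-1, [0, 0, 0], [0, 0, 0]],
    [-1, [0, 0, 0], [0, 0, 0]],
    [-1, [0, 0, 0], [0, 0, 0]],
    [-1, [0, 0, 0], [0, 0, 0]],
    [-1, [0, 0, 0], [0, 0, 0]]
  ],
  "squeeze": 25
}}

```text
time_s: 19.05
eef_pos: [0.5126, 0.3288, 0.0166]
tool_rot: [-0.002, 3.139, 0.002]
contact_force: [0.2, -3.4, 7.9]
grip_width: 0.238
grasp_force: 25.2
```

>>> {"op": "drive_tool", "data": {
  "rows": [
    [-1, [0, 0, -0.4], [0, 0, 0]],
    [-1, [0, 0, -0.8], [0, 0, 0]],
    [-1, [0, 0, -1], [0, 0, 0]],
    [-1, [0, 0, -0.8], [0, 0, 0]],
    [-1, [0, 0, 0], [0, 0, 0]]
  ]
}}

```text
time_s: 19.55
eef_pos: [0.5143, 0.3303, 0.1717]
tool_rot: [-0.002, 3.132, 0.009]
contact_force: [0.6, 0.0, 0.3]
grip_width: 0.245
grasp_force: 24.6
```

```bash
python3 - <<'E'
from h import *
s=sense();print(np.round(s['eef_pos'],4),s['grip_width'])
c=grab('top');im=c['image'];hsv=cv2.cvtColor(im,cv2.COLOR_RGB2HSV);H,S,V=[hsv[...,i].astype(int) for i in range(3)]
p=[.6235,.1185,.075];k=near((S<75)&(V>115),*proj(c,p));print('wax',cv2.minEnclosingCircle(wcont(c,k,.075)))
q=proj(c,[.6235,.1185,.095]);r=[proj(c,[.6235+.03*np.cos(a),.1185+.03*np.sin(a),.095]) for a in np.arange(0,6.28,.1)]
cr=im.copy();
big=cv2.resize(cr[120:200,230:320],None,fx=6,fy=6,interpolation=cv2.INTER_CUBIC)
for a in r: cv2.circle(big,tuple(int(v) for v in ((a-[230,120]+.5)*6)),1,(0,255,0),-1)
cv2.imwrite('pics/jar.png',big[:,:,::-1])
go(.6255,.1185,.165)
E
```

```text
[0.5143 0.3303 0.1717] 0.24474602958125627
wax ((0.6275368928909302, 0.11844518035650253), 0.023602912202477455)
tooly_yaw 90.1 units [-2.24 -4.22  0.07] rows 5 each [-0.45 -0.84  0.01]
```

View pics/jar.png

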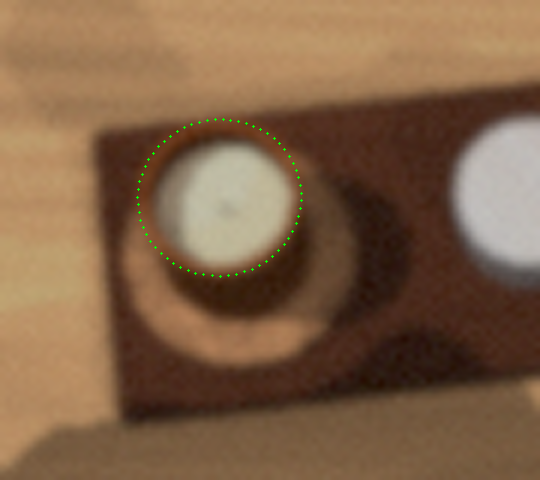

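The predicted rim circle (green, centre about (220,197) in the crop) sits on the jar's rim, so the jar is at (0.6235, 0.1185). I'll carry the lid over.

>>> {"op": "drive_tool", "data": {
  "rows": [
    [-1, [-0.37, -0.7, 0], [0, 0, 0]],
    [-1, [-0.37, -0.7, 0], [0, 0, 0]],
    [-1, [-0.37, -0.7, 0], [0, 0, 0]],
    [-1, [-0.37, -0.7, 0], [0, 0, 0]],
    [-1, [-0.37, -0.7, 0], [0, 0, 0]]
  ]
}}

```text
time_s: 20.1
eef_pos: [0.6035, 0.1517, 0.1634]
tool_rot: [0.002, -3.14, 0.001]
contact_force: [-0.4, 1.3, 0.2]
grip_width: 0.247
grasp_force: 24.7
```

>>> {"op": "drive_tool", "data": {
  "rows": [
    [-1, [-0.37, -0.7, 0], [0, 0, 0]],
    [-1, [0, 0, 0], [0, 0, 0]],
    [-1, [0, 0, 0], [0, 0, 0]],
    [-1, [0, 0, 0], [0, 0, 0]]
  ]
}}

```text
time_s: 20.5
eef_pos: [0.6215, 0.1189, 0.1639]
tool_rot: [0.002, -3.14, -0.0]
contact_force: [-0.2, -0.2, -1.1]
grip_width: 0.241
grasp_force: 24.7
```

```bash
python3 - <<'E'
from h import *
s=sense();print(np.round(s['eef_pos'],4),s['grip_width'])
go(.6255,.1185,.115)
E
```

```text
[0.6215 0.1189 0.1639] 0.2410718582804457
tooly_yaw 90.1 units [-0.08 -0.01  0.98] rows 1 each [-0.08 -0.01  0.98]
```

>>> {"op": "drive_tool", "data": {
  "rows": [
    [-1, [-0.07, 0, 0.3], [0, 0, 0]],
    [-1, [0, 0, 0.3], [0, 0, 0]],
    [-1, [0, 0, 0.28], [0, 0, 0]],
    [-1, [0, 0, 0], [0, 0, 0]],
    [-1, [0, 0, 0], [0, 0, 0]]
  ]
}}

```text
time_s: 21.0
eef_pos: [0.6254, 0.1184, 0.1199]
tool_rot: [0.002, -3.14, 0.0]
contact_force: [-0.4, -0.3, 1.0]
grip_width: 0.244
grasp_force: 24.7
```

>>> {"op": "drive_tool", "data": {
  "rows": [
    [-1, [0, 0, 0.05], [0, 0, 0]],
    [-1, [0, 0, 0], [0, 0, 0]]
  ]
}}

```text
time_s: 21.2
eef_pos: [0.6262, 0.1184, 0.1186]
tool_rot: [-0.002, 3.141, 0.0]
contact_force: [0.8, 0.7, -0.1]
grip_width: 0.241
grasp_force: 24.7
```

>>> {"op": "drive_tool", "data": {
  "rows": [
    [-1, [0, 0, 0.06], [0, 0, 0]],
    [-1, [0, 0, 0.03], [0, 0, 0]],
    [-1, [0, 0, 0], [0, 0, 0]]
  ]
}}

```text
time_s: 21.5
eef_pos: [0.6258, 0.1183, 0.1136]
tool_rot: [0.002, -3.141, 0.0]
contact_force: [-0.1, -0.2, -1.2]
grip_width: 0.242
grasp_force: 24.7
```

>>> {"op": "drive_tool", "data": {
  "rows": [
    [-1, [0, 0, 0.03], [0, 0, 0]],
    [-1, [0, 0, 0], [0, 0, 0]]
  ]
}}

```text
time_s: 21.7
eef_pos: [0.6259, 0.1183, 0.1121]
tool_rot: [0.002, -3.141, 0.0]
contact_force: [-0.5, 0.3, 0.0]
grip_width: 0.243
grasp_force: 24.7
```

>>> {"op": "drive_tool", "data": {
  "rows": [
    [-1, [0, 0, 0.03], [0, 0, 0]],
    [-1, [0, 0, 0], [0, 0, 0]]
  ]
}}

```text
time_s: 21.9
eef_pos: [0.6263, 0.1184, 0.1117]
tool_rot: [-0.002, 3.141, 0.0]
contact_force: [-2.6, -0.3, 7.4]
grip_width: 0.245
grasp_force: 25.3
```

>>> {"op": "drive_tool", "data": {
  "rows": [
    [-0.1, [0, 0, 0], [0, 0, 0]],
    [-0.1, [0, 0, 0], [0, 0, 0]],
    [-0.1, [0, 0, 0], [0, 0, 0]],
    [0.2, [0, 0, -0.5], [0, 0, 0]],
    [0.2, [0, 0, -1], [0, 0, 0]]
  ]
}}

```text
time_s: 22.4
eef_pos: [0.6232, 0.1178, 0.1825]
tool_rot: [0.002, -3.134, 0.002]
contact_force: [1.0, 0.3, 0.6]
grip_width: 0.6
grasp_force: 0.0
```

>>> {"op": "drive_tool", "data": {
  "rows": [
    [1, [0.8, 0.22, 0], [0, 0, 0]],
    [1, [0.8, 0.22, 0], [0, 0, 0]],
    [1, [0.8, 0.22, 0], [0, 0, 0]],
    [1, [0.8, 0.22, 0], [0, 0, 0]],
    [1, [0.8, 0.22, 0], [0, 0, 0]]
  ]
}}

```text
time_s: 22.9
eef_pos: [0.4243, 0.1732, 0.1857]
tool_rot: [-0.001, 3.141, 0.0]
contact_force: [-0.0, -0.2, -0.4]
grip_width: 1.002
grasp_force: 0.0
```

>>> {"op": "drive_tool", "data": {
  "rows": [
    [1, [0, 0, 0], [0, 0, 0.98]],
    [1, [0, 0, 0], [0, 0, 0.98]],
    [1, [0, 0, 0], [0, 0, 0.98]],
    [1, [0, 0, 0], [0, 0, 0.98]],
    [1, [0, 0, 0], [0, 0, 0.98]]
  ]
}}

```text
time_s: 23.4
eef_pos: [0.4258, 0.1731, 0.1858]
tool_rot: [0.766, 3.047, 0.0]
contact_force: [-0.4, 0.1, -0.3]
grip_width: 0.995
grasp_force: 0.0
```

>>> {"op": "drive_tool", "data": {
  "rows": [
    [1, [0, 0, 0], [0, 0, 0.98]],
    [1, [0, 0, 0], [0, 0, 0.98]],
    [1, [0, 0, 0], [0, 0, 0.98]],
    [1, [0, 0, 0], [0, 0, 0.98]],
    [1, [0, 0, 0], [0, 0, 0.98]]
  ]
}}

```text
time_s: 23.9
eef_pos: [0.4258, 0.1731, 0.1858]
tool_rot: [1.482, 2.77, 0.0]
contact_force: [-0.9, -0.1, 0.2]
grip_width: 1.003
grasp_force: 0.0
```

>>> {"op": "drive_tool", "data": {
  "rows": [
    [1, [0, 0, 0], [0, 0, 0.98]],
    [1, [0, 0, 0], [0, 0, 0]],
    [1, [0, 0, 0], [0, 0, 0]]
  ]
}}

```text
time_s: 24.2
eef_pos: [0.4259, 0.1731, 0.1858]
tool_rot: [1.607, 2.699, 0.0]
contact_force: [0.8, 0.0, -0.6]
grip_width: 0.998
grasp_force: 0.0
```

```bash
python3 - <<'E'
from h import *
s=sense();print(np.round(s['eef_pos'],4));c=grab('wrist','w6.png')
im=c['image'];hsv=cv2.cvtColor(im,cv2.COLOR_RGB2HSV);H,S,V=[hsv[...,i].astype(int) for i in range(3)]
for k in blobs((S<60)&(V>120),500):
    print('box?',k[:,0].mean(0),cv2.minAreaRect(wcont(c,k,.016,s)))
go(.427,.173,.006)
c=grab('top','t4.png');im=c['image']
cv2.imwrite('pics/t4c.png',cv2.resize(im[110:260,150:410],None,fx=3,fy=3,interpolation=cv2.INTER_CUBIC)[:,:,::-1])
E
```

```text
[0.4259 0.1731 0.1858]
box? [207.15730337 195.66292135] ((0.33719131350517273, 0.10515870898962021), (0.03248421475291252, 0.019978253170847893), 54.726844787597656)
box? [319.00694444 178.1875    ] ((0.42688170075416565, 0.17315739393234253), (0.02782008796930313, 0.04491524025797844), 28.49073028564453)
box? [288.27522936  72.        ] ((0.35528478026390076, 0.2465163618326187), (0.032093483954668045, 0.019390122964978218), 16.972108840942383)
tooly_yaw 28.5 units [-0.01  0.02  3.6 ] rows 4 each [-0.   0.   0.9]
```

View pics/t4c.png

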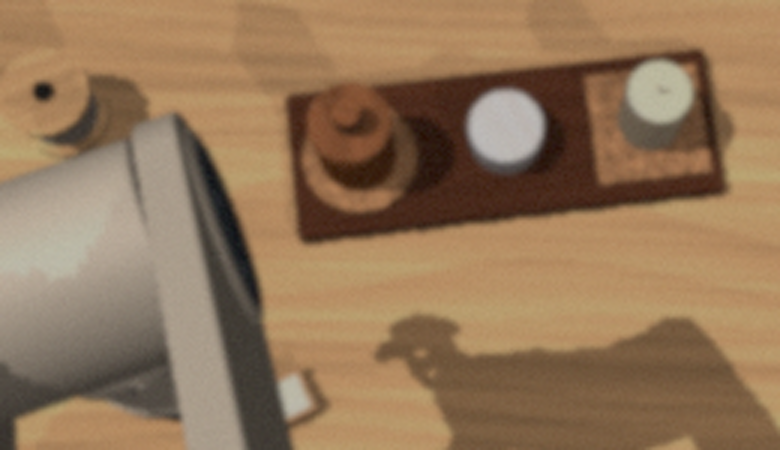

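View pics/w6.png

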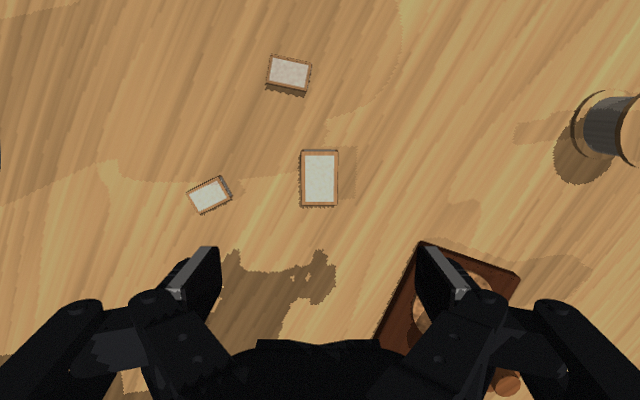

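The lid sits on the jar in the top crop (350,130). The wrist view shows the large matchbox at (319,178), aligned with the fingers (narrow side across) and at (0.427, 0.173). I'll descend and grip.

>>> {"op": "drive_tool", "data": {
  "rows": [
    [0.5, [-0.01, 0.02, 0.9], [0, 0, 0]],
    [0.4, [0, 0, 0.9], [0, 0, 0]],
    [0.3, [0, 0, 0.9], [0, 0, 0]],
    [0.3, [0, 0, 0.7], [0, 0, 0]],
    [0.3, [0, 0, 0.2], [0, 0, 0]]
  ]
}}

```text
time_s: 24.8
eef_pos: [0.4249, 0.1722, 0.0029]
tool_rot: [-1.607, -2.695, 0.007]
contact_force: [0.2, 0.2, 0.0]
grip_width: 0.649
grasp_force: 0.0
```

>>> {"op": "drive_tool", "data": {
  "rows": [
    [0.3, [0, 0, 0], [0, 0, 0]],
    [-1, [0, 0, 0], [0, 0, 0]],
    [-1, [0, 0, 0], [0, 0, 0]],
    [-1, [0, 0, 0], [0, 0, 0]],
    [-1, [0, 0, 0], [0, 0, 0]]
  ],
  "squeeze": 22
}}

```text
time_s: 25.3
eef_pos: [0.4283, 0.1736, 0.0074]
tool_rot: [1.61, 2.696, 0.004]
contact_force: [-0.6, -0.0, 9.5]
grip_width: 0.409
grasp_force: 23.0
```

>>> {"op": "drive_tool", "data": {
  "rows": [
    [-1, [0, 0, -0.4], [0, 0, 0]],
    [-1, [0, 0, -0.8], [0, 0, 0.86]],
    [-1, [0, 0, -0.9], [0, 0, 0.86]],
    [-1, [0, 0, -0.9], [0, 0, 0.86]],
    [-1, [0, 0, -0.2], [0, 0, 0.86]]
  ]
}}

```text
time_s: 25.8
eef_pos: [0.4295, 0.1741, 0.1714]
tool_rot: [2.05, 2.375, 0.012]
contact_force: [0.9, -0.4, -0.8]
grip_width: 0.415
grasp_force: 22.4
```

>>> {"op": "drive_tool", "data": {
  "rows": [
    [-1, [0, 0, 0], [0, 0, 0]],
    [-1, [0, 0, 0], [0, 0, 0]]
  ]
}}

```text
time_s: 26.0
eef_pos: [0.4267, 0.173, 0.1659]
tool_rot: [2.045, 2.384, 0.001]
contact_force: [-0.5, -0.1, -0.6]
grip_width: 0.419
grasp_force: 22.4
```

```bash
python3 - <<'E'
from h import *
s=sense();print(np.round(s['eef_pos'],4),s['grip_width'])
go(.641,.0038,s['eef_pos'][2])
E
```

```text
[0.4267 0.173  0.1659] 0.41930341544906946
tooly_yaw 8.7 units [-4.    3.72  0.  ] rows 6 each [-0.67  0.62  0.  ]
```

>>> {"op": "drive_tool", "data": {
  "rows": [
    [-1, [-0.5, 0.47, 0], [0, 0, 0]],
    [-1, [-0.6, 0.56, 0], [0, 0, 0]],
    [-1, [-0.6, 0.56, 0], [0, 0, 0]],
    [-1, [-0.6, 0.56, 0], [0, 0, 0]],
    [-1, [-0.6, 0.56, 0], [0, 0, 0]]
  ]
}}

```text
time_s: 26.5
eef_pos: [0.5827, 0.0487, 0.1637]
tool_rot: [-2.044, -2.382, 0.004]
contact_force: [-0.6, 0.9, 0.6]
grip_width: 0.413
grasp_force: 22.4
```

>>> {"op": "drive_tool", "data": {
  "rows": [
    [-1, [-0.6, 0.56, 0], [0, 0, 0]],
    [-1, [-0.5, 0.45, 0], [0, 0, 0]],
    [-1, [0, 0, 0.5], [0, 0, 0]],
    [-1, [0, 0, 0.5], [0, 0, 0]],
    [-1, [0, 0, 0], [0, 0, 0]]
  ]
}}

```text
time_s: 27.0
eef_pos: [0.6372, 0.0028, 0.1104]
tool_rot: [-2.043, -2.378, 0.009]
contact_force: [-1.6, 0.6, -1.9]
grip_width: 0.412
grasp_force: 22.4
```

>>> {"op": "drive_tool", "data": {
  "rows": [
    [-1, [0, 0, 0], [0, 0, 0]],
    [-1, [0, 0, 0], [0, 0, 0]]
  ]
}}

```text
time_s: 27.2
eef_pos: [0.6412, 0.0034, 0.1164]
tool_rot: [2.047, 2.382, 0.001]
contact_force: [-0.4, -0.5, -0.4]
grip_width: 0.412
grasp_force: 22.4
```

```bash
python3 - <<'E'
from h import *
s=sense();print(np.round(s['eef_pos'],4),s['grip_width'])
go(.6415,.004,.065)
c=grab('wrist','w7.png')
E
```

```text
[0.6412 0.0034 0.1164] 0.41219723542055986
tooly_yaw 8.7 units [0.01 0.01 1.03] rows 2 each [0.01 0.   0.51]
```

View pics/w7.png

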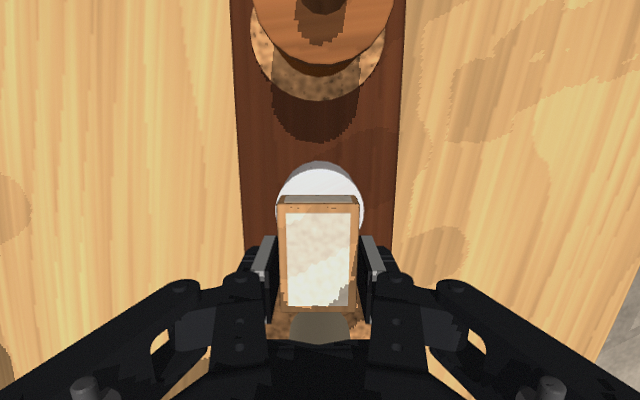

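The matchbox is aligned with the plank and centred over the tin (tin centre column about 320, box about 319). Now I'll lower it.

>>> {"op": "drive_tool", "data": {
  "rows": [
    [-1, [0, 0, 0.4], [0, 0, 0]],
    [-1, [0, 0, 0.3], [0, 0, 0]],
    [-1, [0, 0, 0.2], [0, 0, 0]],
    [-1, [0, 0, 0], [0, 0, 0]],
    [-1, [0, 0, 0], [0, 0, 0]]
  ]
}}

```text
time_s: 27.75
eef_pos: [0.6409, 0.0032, 0.0709]
tool_rot: [-2.049, -2.382, 0.0]
contact_force: [0.4, -0.2, -0.3]
grip_width: 0.411
grasp_force: 22.4
```

>>> {"op": "drive_tool", "data": {
  "rows": [
    [-1, [0, 0, 0.06], [0, 0, 0]],
    [-1, [0, 0, 0], [0, 0, 0]]
  ]
}}

```text
time_s: 27.95
eef_pos: [0.641, 0.0031, 0.0681]
tool_rot: [2.048, 2.381, 0.001]
contact_force: [-0.5, -0.1, -1.2]
grip_width: 0.41
grasp_force: 22.4
```

>>> {"op": "drive_tool", "data": {
  "rows": [
    [-1, [0, 0, 0.04], [0, 0, 0]],
    [-1, [0, 0, 0.03], [0, 0, 0]],
    [-1, [0, 0, 0], [0, 0, 0]]
  ]
}}

```text
time_s: 28.25
eef_pos: [0.6407, 0.0031, 0.0641]
tool_rot: [-2.049, -2.381, 0.0]
contact_force: [-0.2, 0.8, -0.6]
grip_width: 0.414
grasp_force: 22.4
```

>>> {"op": "drive_tool", "data": {
  "rows": [
    [-1, [0, 0, 0.03], [0, 0, 0]],
    [-1, [0, 0, 0], [0, 0, 0]]
  ]
}}

```text
time_s: 28.45
eef_pos: [0.6409, 0.0031, 0.0634]
tool_rot: [2.049, 2.382, 0.0]
contact_force: [-2.0, 0.3, 5.1]
grip_width: 0.411
grasp_force: 23.0
```

>>> {"op": "drive_tool", "data": {
  "rows": [
    [0.3, [0, 0, 0], [0, 0, 0]],
    [0.3, [0, 0, 0], [0, 0, 0]],
    [0.3, [0, 0, 0], [0, 0, 0]],
    [0.4, [0, 0, -0.4], [0, 0, 0]],
    [0.4, [0, 0, -1], [0, 0, 0]]
  ]
}}

```text
time_s: 28.95
eef_pos: [0.6376, 0.0031, 0.1291]
tool_rot: [-2.045, -2.377, 0.009]
contact_force: [1.4, -0.2, -0.2]
grip_width: 0.699
grasp_force: 0.0
```

>>> {"op": "drive_tool", "data": {
  "rows": [
    [0.4, [0, 0, -1], [0, 0, 0]],
    [0.4, [0, -0.9, 0], [0, 0, 0]],
    [0.4, [0, -0.9, 0], [0, 0, 0]],
    [0.4, [0, -0.9, 0], [0, 0, 0]],
    [0.4, [0, -0.9, 0], [0, 0, 0]]
  ]
}}

```text
time_s: 29.45
eef_pos: [0.461, -0.0239, 0.1827]
tool_rot: [2.048, 2.382, 0.0]
contact_force: [-0.5, 0.0, 0.2]
grip_width: 0.705
grasp_force: 0.0
```

>>> {"op": "drive_tool", "data": {
  "rows": [
    [0.4, [0, -0.9, 0], [0, 0, 0]],
    [0.4, [0, 0, 0], [0, 0, 0]],
    [0.4, [0, 0, 0], [0, 0, 0]],
    [0.4, [0, 0, 0], [0, 0, 0]]
  ]
}}

```text
time_s: 29.85
eef_pos: [0.4198, -0.0305, 0.1833]
tool_rot: [2.048, 2.381, 0.002]
contact_force: [0.7, 0.9, -0.5]
grip_width: 0.701
grasp_force: 0.0
```

```bash
python3 - <<'E'
from h import *
s=sense();print(s['time_s'],np.round(s['eef_pos'],4))
c=grab('top');im=c['image'];hsv=cv2.cvtColor(im,cv2.COLOR_RGB2HSV);H,S,V=[hsv[...,i].astype(int) for i in range(3)]
k=near((S<45)&(V>115),*proj(c,[.641,.0035,.072]));print('box label',cv2.minAreaRect(wcont(c,k,.072)))
k=near((S<75)&(V>125),*proj(c,[.658,-.11,.098]));print('pillar',cv2.minEnclosingCircle(wcont(c,k,.098)))
big=cv2.resize(im[110:210,230:410],None,fx=4.4,fy=4.4,interpolation=cv2.INTER_CUBIC)
def ring(x,y,r,z,col):
    for a in np.arange(0,6.28,.08):
        q=(proj(c,[x+r*np.cos(a),y+r*np.sin(a),z])-[230,110]+.5)*4.4;cv2.circle(big,tuple(int(v) for v in q),1,col,-1)
ring(.6235,.1185,.031,.105,(0,255,0));ring(.6235,.1185,.011,.129,(0,255,0));ring(.641,.0037,.0287,.056,(0,255,255))
cv2.imwrite('pics/fin.png',big[:,:,::-1])
E
```

```text
29.85 [ 0.4198 -0.0305  0.1833]
box label ((0.6409071087837219, 0.0027039945125579834), (0.024244753643870354, 0.04239335283637047), 7.880152702331543)
pillar ((0.6585216522216797, -0.10929329693317413), 0.025300558656454086)
```

View pics/fin.png

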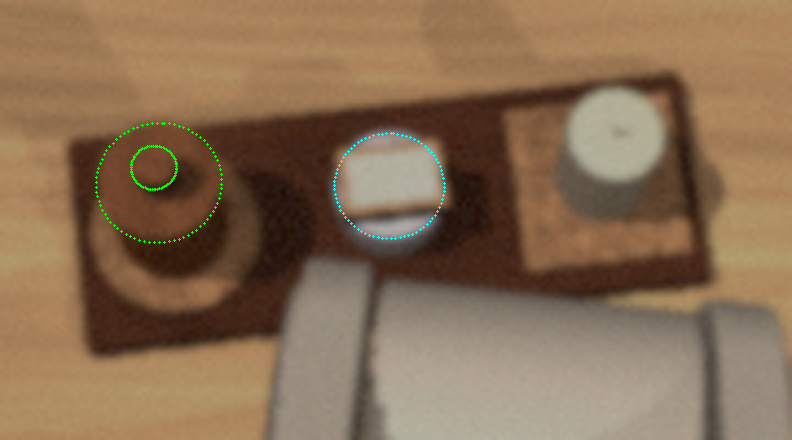

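The picture shows the lid on its predicted circle (158,183), the box on the tin (390,180) within 1–2 mm, and the pillar on the square coaster (615,133). The arm is clear, so I'll hand in.

```bash
python3 -c "
from bench import *
print(job_done())"
```

```text
the job is handed in; nothing more can be done
None
```

I placed all five pieces and handed the job in at about 30 s of robot time; the last measurements put the pillar, tin and matchbox within about 2 mm of target, the jar and lid looked centred in the final picture, and no verdict came back.

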